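Slide the assortment box up to the station line

TASK

The clear assortment box has to stand at its mark on the dark metal station plate. Push it along the plate, without lifting it, towards the long line scribed right across it, until its leading short edge meets the line, square to it and wholly on the plate. Leave the sensor module and the power adapter beside the plate where they are.

Things in the scene. Friction and masses are not known exactly. Their poses are not given: they have to be found in the camera images.
- assortment_box: Closed clear plastic box with a small tab on one long side (-x), 0.2 to 0.45 kg, loose on the plate. Body 84 (x) x 125 (y) x 33 (z) mm, 93 in x with tab and hinge; lid fixed shut. Origin: centre of its underside, z up, y along its length; its flat short ends lie 62 mm from the origin. Its +y end leads, facing the line (square within 8 degrees at the start); push at its -y end.
- line (a point): Middle of the long white line, 3 mm wide, right across the dark steel station plate (280 x 170 x 4 mm, fixed flat; the short marks at its margins are only a graduation), on its upper face. x: square to the line, the way the box is pushed; y: along the line; z up. The plate reaches from x = -250 to +30 mm, y = -85 to +85 mm. At the start the box's leading edge is about x = -65 to -110 mm..
- sensor_module: Bystander: flat off-white module, 36 x 50 x 15 mm, loose on the table beside the plate. Origin: centre of its underside. Not to be moved.
- power_adapter: Bystander: black plug-in power adapter, 37 x 94 (with pins) x 42 mm, loose on the table on the other side of the plate. Origin: centre of its underside. Not to be moved.

How it is judged:
By the outcome, as a careful person would: the job done as asked, in the order asked, and still so for the second after the job is handed in, with the robot touching nothing.
It also fails if it takes over 32 s, if anything falls off the work surface, if the arm or the gripper's body presses on something with over 40 N, if the wrist force passes 120 N, or if a joint passes its speed limit or range.

ROBOT

A 7-joint arm with a two-finger parallel gripper is mounted at the origin on a cart in front of the work surface, level with it; the furniture and walls round the work are solid. World frame = base frame: x ahead of the robot, y to its left, z up, the work surface at z = 0. Lengths are in m, angles in rad, forces in N, time in s.
With the tool pointing down it reaches from about 0.4 to 0.85 m from the base axis. Payload 10.4 kg.
Tool frame: the origin (TCP) lies midway between the tips of the shut fingers; the grasp point (between the pads) lies 19 mm behind it (r.grasp_offset is the distance from the TCP to the grasp point, in m); x points along the fingers, y is the direction in which the jaws open and shut, and the axes are right-handed (so a half turn about x gives the same grasp; the last joint's range is limited). The gripper opens to 87 mm and grips with 3 to 60 N. Pads are 19 mm wide; open, the fingers measure 117 mm over their backs; the gripper's body (75 mm by 190 mm) begins 51 mm behind the grasp point.
Start: joints at [1.277, 0.332, -0.065, 1.46, 0.022, 1.35, -0.088], TCP at [0.167, -0.602, 0.186] pointing down, gripper open.
Joint ranges: [-2.6, 2.6], [-0.5, 2.12], [-1.47, 1.34], [0.16, 2.42], [-1.27, 4.41], [0.06, 2.06], [-2.6, 2.6]. Speed limits (rad/s): [2.22, 2.22, 2.79, 2.79, 3.14, 3.14, 3.14].

INTERFACE

Orientations are given as a unit quaternion [x, y, z, w].
In Python, from bench import r, vision, close_job gives the robot as it stands. The module is installed in compiled form; this text tells all that it offers.
- The arm moves only by the shell command python3 -m pendant 'ROWS' [OPENING] [FORCE]. ROWS is text: rows parted by semicolons, each of 6 numbers parted by spaces: the shift along the tool's x, y, z in units of 0.25 m (1.0 is 0.25 m), then the turn, a rotation vector about the tool's x, y, z in units of 1.5 rad (1.0 is 1.5 rad). A call has 1 to 8 rows; each row is the pose to reach, as a shift and turn from the pose commanded when the call began, along the tool's axes at that moment; what a row does not reach only later rows make up. A row lasts 1/10 s, in which the tool goes at most 50 mm and 8.59 degrees, less where a joint would pass 70% of its speed; a pose out of reach is approached as far as the arm can. A call with a number of a shift or a turn outside -1 to 1 is refused whole. A call with a gripper value outside its range is refused whole. OPENING is the gripper command: -1 is shut, 1 is fully open, values between are in proportion, set as the call begins (- or left out, the last holds). The fingers move at their own pace and stop on an object; FORCE is the grip in N (left out, the last holds). Time passes only in rows, so rows that repeat a pose let the fingers close. It gives the time, the measured TCP pose, the force and the opening at its end, in the units of the state.
- r.read_state(): the state, without advancing time (a new reading comes with each control period).
- vision.camera(name): name is "side" or "top"; returns (picture, depth): 480x640x3 uint8, blue, green, red; 480x640 float32, m along the optical axis (not along the pixel's ray), 0 where there is no reading.
- vision.get_calibration(name): a dict with "camera_matrix" (3x3 intrinsics, pixels), "k1" (the pictures are not rectified: a ray, as slopes to the right and down, at radius r is drawn at 1 + k1 r^2 times it, then the intrinsics apply), "rvec" (rotation vector, rad) and "tvec" (3), from world to camera coordinates, as OpenCV has them. Camera axes: x right, y down, z forward; pixel columns grow to the right and rows downward; lengths in m; the calibration is good to about 2 mm. A picture is of the moment at which its call begins. get_calibration takes no time and is no camera call.
- close_job(): hands the job in, once; it reports no verdict.
The state is a dict: "time": time; "joint_positions": joint angles; "joint_vel": joint speeds; "joint_torque": joint torques, N m; "ee_pos": TCP position; "eef_rot": TCP orientation; "ft_force": force on the tool from outside, world axes, zero at the start; "torque": the same for the moment, N m; "width": finger opening in m.
Only numpy, scipy, OpenCV 4.12 (cv2) and the standard library are available. Lean on these libraries where they do the work, as an engineer would, in place of code of your own. Each camera call takes 0.05 s, during which the arm holds its last target. There are 200 camera calls.

## Working session

There is one attempt and no reset: what is moved stays moved. The work goes in short steps, Python scripts to look and compute and a shell command to move; the robot and the scene stay as the last step left them, time stands still between calls to the robot, and variables do not carry over. Pictures are saved under pics/ and viewed, about 8 in all and at most 12, crops included, and the job is handed in when it is done.

```bash
mkdir -p pics; cat > h.py <<'E'
import numpy as np, cv2
from bench import r, vision
def cal(n):
    c=vision.get_calibration(n); K=np.array(c["camera_matrix"],float); R=cv2.Rodrigues(np.array(c["rvec"],float))[0]; t=np.array(c["tvec"],float).ravel()
    return K,float(c["k1"]),R,t,np.array(c["rvec"],float)
def px2w(n,pts,z):
    K,k1,R,t,_=cal(n); p=np.array(pts,float).reshape(-1,1,2)
    u=cv2.undistortPoints(p,K,np.array([k1,0,0,0,0.])).reshape(-1,2)
    d=np.c_[u,np.ones(len(u))]@R; o=-R.T@t
    return o+d*((z-o[2])/d[:,2])[:,None]
def w2px(n,P):
    K,k1,R,t,rv=cal(n)
    return cv2.projectPoints(np.array(P,float).reshape(-1,1,3),rv,t,K,np.array([k1,0,0,0,0.]))[0].reshape(-1,2)
E
python3 - <<'E'
from h import *
for n in("top","side"):
    im,d=vision.camera(n); cv2.imwrite(f"pics/{n}0.png",im); np.save(n+"0d.npy",d); K,k1,R,t,_=cal(n); print(n,-R.T@t,R[2],k1)
print(r.read_state())
E
```

```text
top [ 0.42966029 -0.26328318  0.90636211] [ 0.14364459  0.02537604 -0.98930394] -0.04654505770177234
side [0.48925584 0.5024547  0.42338484] [ 0.03293739 -0.89123327 -0.45234763] -0.08924594854380989
{'time': 0.1, 'joint_positions': array([ 1.27734344,  0.33283201, -0.064684  ,  1.46085509,  0.02156696,
        1.34992453, -0.08850298]), 'joint_vel': array([ 1.63627882e-03, -3.81726722e-03, -3.81811764e-04, -1.32011507e-03,
        2.32713948e-03,  1.87952148e-04, -2.69461397e-05]), 'joint_torque': array([ 2.55046689e-03, -6.24549866e+01,  2.55059270e-02, -3.90715778e+01,
       -6.13237359e-02,  3.65921867e-02,  4.66373410e-05]), 'ee_pos': array([ 0.16710873, -0.6018253 ,  0.18541999]), 'eef_rot': array([-0.70055758, -0.09592885,  0.70070751, -0.09500379]), 'ft_force': array([ 0.85183899, -0.29633345, -0.77919488]), 'torque': array([0.0270663 , 0.02210436, 0.03167343]), 'width': 0.08701201521879437}
```

View pics/top0.png

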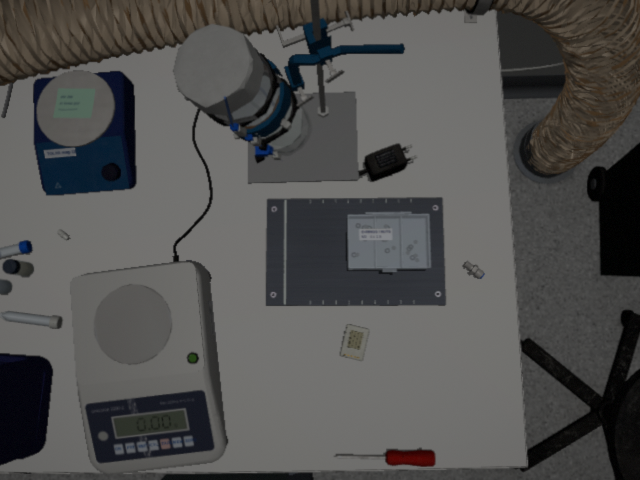

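View pics/side0.png

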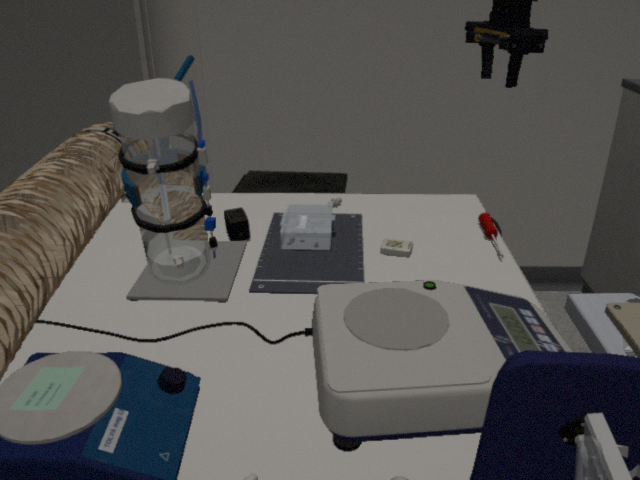

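Line is on the left of the top image (world +y), tab towards the robot (-x); bystanders at about (355,342) and (388,162). Now an enlarged crop.

```bash
python3 - <<'E'
from h import *
from scipy.spatial.transform import Rotation as Ro
im=cv2.imread("pics/top0.png"); c=im[185:315,255:455]; c=cv2.convertScaleAbs(cv2.resize(c,None,fx=4,fy=4,interpolation=cv2.INTER_CUBIC),alpha=1.6)
cv2.imwrite("pics/crop0.png",c)
s=r.read_state(); print(Ro.from_quat(s["eef_rot"]).as_matrix().round(3))
d=np.load("top0d.npy")
for u,v in[(400,48),(320,50),(320,20),(320,110),(290,130),(270,110),(215,60),(388,240),(300,250),(250,150),(400,230)]:
    K,k1,R,t,_=cal("top"); z=d[v,u]; q=cv2.undistortPoints(np.array([[[u,v]]],float),K,np.array([k1,0,0,0,0.])).ravel()
    print((u,v),(R.T@(np.r_[q,1]*z-t)).round(3))
E
```

```text
[[-0.     0.268 -0.964]
 [ 0.001 -0.964 -0.268]
 [-1.    -0.001  0.   ]]
(400, 48) [ 0.721 -0.337  0.312]
(320, 50) [ 0.744 -0.248  0.267]
(320, 20) [ 0.776 -0.249  0.279]
(320, 110) [ 0.762 -0.24   0.02 ]
(290, 130) [ 0.699 -0.199  0.113]
(270, 110) [ 0.695 -0.181  0.206]
(215, 60) [ 0.721 -0.13   0.298]
(388, 240) [ 0.547 -0.339  0.035]
(300, 250) [ 0.539 -0.203  0.005]
(250, 150) [ 0.702 -0.126  0.012]
(400, 230) [ 0.562 -0.358  0.033]
```

View pics/crop0.png

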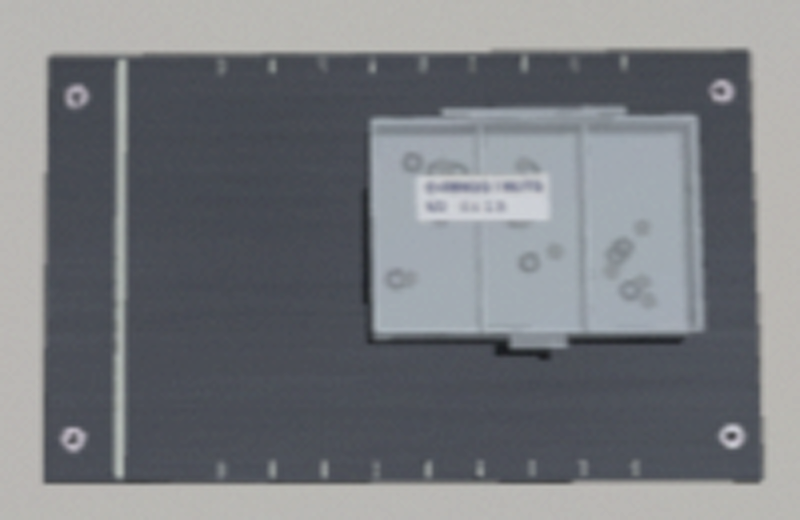

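Crop shows line at (121,60)–(119,478), the box top's leading edge (370,119)–(372,332), and its rear edge (697,117)–(704,330).

```bash
cat >> h.py <<'E'
def line():
    f=lambda L:[(255+(a-1.5)/4,185+(b-1.5)/4) for a,b in L]
    P=px2w("top",f([(121,60),(119,478),(50,56),(45,482),(749,50),(763,480)]),0.004)[:,:2]; return P
def frame():
    P=line(); pm=(P[2]+P[3]-P[4]-P[5]); ex=pm/np.linalg.norm(pm); ey=np.array([-ex[1],ex[0]])
    return (P[0]+P[1])/2,ex,ey
E
python3 - <<'E'
from h import *
o,ex,ey=frame(); P=line(); print(P.round(4),o,ex)
l=P[0]-P[1]; print("line dir angle vs ey",np.degrees(np.arctan2(l@ex,abs(l@ey))), [((p-o)@ex, (p-o)@ey) for p in P])
f=lambda L:[(255+(a-1.5)/4,185+(b-1.5)/4) for a,b in L]
B=px2w("top",f([(370,119),(372,332),(697,117),(704,330)]),0.037)[:,:2]
print(B.round(4)); q=np.array([[(p-o)@ex,(p-o)@ey] for p in B]); print(q.round(4))
print("len",np.linalg.norm(q[0]-q[2]),np.linalg.norm(q[1]-q[3]),"wid",np.linalg.norm(q[0]-q[1]))
s=q[0]+q[1]-q[2]-q[3]; print("yaw rel",np.degrees(np.arctan2(s[1],s[0])),"centre",q.mean(0),"world",B.mean(0), "plate-dir world deg",np.degrees(np.arctan2(ex[1],ex[0])))
E
```

```text
[[ 0.6203 -0.1803]
 [ 0.4545 -0.1775]
 [ 0.6228 -0.1519]
 [ 0.4536 -0.1485]
 [ 0.6176 -0.4301]
 [ 0.448  -0.4269]] [ 0.53744214 -0.17887448] [0.01954371 0.999809  ]
line dir angle vs ey 0.13731348386384043 [(np.float64(0.00019871453529665513), np.float64(-0.08291598233652313)), (np.float64(-0.00019871453529665404), np.float64(0.08291598233652307)), (np.float64(0.028679086128488997), np.float64(-0.08479552083036504)), (np.float64(0.02869794601300713), np.float64(0.08440667606048877)), (np.float64(-0.24959366878943956), np.float64(-0.08501140536727146)), (np.float64(-0.24973544610648415), np.float64(0.08462256059739519))]
[[ 0.5877 -0.2784]
 [ 0.5062 -0.2768]
 [ 0.5852 -0.4029]
 [ 0.5038 -0.4016]]
[[-0.0985 -0.0522]
 [-0.0986  0.0293]
 [-0.223  -0.0521]
 [-0.2233  0.0292]]
len 0.12453411271693314 0.12477786347663394 wid 0.08154666698278078
yaw rel -0.005441426211988866 centre [-0.16084806 -0.01144871] world [ 0.5457451  -0.33991557] plate-dir world deg 88.88015675120374
```

Box is already square (<0.5°); push about 98 mm. I'll part-close the fingers to 50 mm for a two-point push with the jaw axis parallel to the line.

```bash
python3 -m pendant '0 -0.03 -0.2 -0.1 0 0; 0 -0.06 -0.4 -0.2 0 0; 0 -0.1 -0.6 -0.3 0 0; 0 -0.13 -0.75 -0.4 0 0; 0 -0.13 -0.82 -0.43 0 0; 0 -0.13 -0.82 -0.43 0 0' 0.15 20
python3 - <<'E'
from h import *
from scipy.spatial.transform import Rotation as Ro
s=r.read_state(); M=Ro.from_quat(s["eef_rot"]).as_matrix(); o,ex,ey=frame(); t=o-0.25*ex-0.0114*ey
print(s["time"],s["ee_pos"],M.round(3)); d=M.T@(np.r_[t,0.186]-s["ee_pos"]); print(d/0.25)
Y=np.c_[[0,0,-1],np.r_[-ey,0],np.cross([0,0,-1],np.r_[-ey,0])]; print(Ro.from_matrix(M.T@Y).as_rotvec()/1.5, px2w("top",[(463,268),(485,270)],0.01))
E
```

```text
time: 0.7
ee_pos: [0.3589, -0.5142, 0.1857]
eef_rot: [0.634, 0.314, -0.633, 0.314]
ft_force: [-0.8, -0.5, -0.6]
width: 0.052
0.7 [ 0.35893979 -0.51420671  0.18567162] [[ 0.001  0.796 -0.605]
 [ 0.001 -0.605 -0.796]
 [-1.    -0.    -0.001]]
[-3.59527233e-04  3.83027413e-01 -7.19029798e-01]
[-4.20280986e-01 -9.66016955e-04 -1.72007518e-04] [[ 0.50351963 -0.45592021  0.01      ]
 [ 0.4995438  -0.48978211  0.01      ]]
```

```bash
python3 -m pendant '0 0.1 -0.18 -0.1 0 0; 0 0.2 -0.36 -0.2 0 0; 0 0.3 -0.54 -0.3 0 0; 0 0.36 -0.67 -0.39 0 0; 0 0.383 -0.719 -0.42 -0.001 0; 0 0.383 -0.719 -0.42 -0.001 0; 0 0.383 -0.719 -0.42 -0.001 0'
cat > chk.py <<'E'
from h import *
from scipy.spatial.transform import Rotation as Ro
s=r.read_state(); M=Ro.from_quat(s["eef_rot"]).as_matrix(); o,ex,ey=frame(); p=s["ee_pos"]
print("t",s["time"],"plate xy",(p[:2]-o)@ex,(p[:2]-o)@ey,"z",p[2],"jaw vs line deg",np.degrees(np.arcsin(M[:2,1]@ex)),"F",s["ft_force"].round(1),"w",s["width"]); print(M.round(3))
E
python3 chk.py
```

```text
time: 1.4
ee_pos: [0.5393, -0.4342, 0.1858]
eef_rot: [-0.506, -0.492, 0.509, -0.492]
ft_force: [-0.4, 0.3, 0.5]
width: 0.0501
t 1.4 plate xy -0.2552183610508183 -0.006822187524356115 z 0.18583217576577543 jaw vs line deg -0.6333610643731635 F [-0.4  0.3  0.5] w 0.05009996619548735
[[-0.002  1.    -0.031]
 [-0.002 -0.031 -1.   ]
 [-1.    -0.002  0.003]]
```

```bash
python3 -m pendant '0.15 0 0 0 0 0; 0.3 0 0 0 0 0; 0.45 0 0 0 0 0; 0.58 0 0 0 0 0; 0.58 0 0 0 0 0; 0.58 0 0 0 0 0'; python3 chk.py
```

```text
time: 2.0
ee_pos: [0.5399, -0.434, 0.0421]
eef_rot: [-0.506, -0.492, 0.508, -0.493]
ft_force: [0.4, 0.0, 1.0]
width: 0.0501
t 2.0 plate xy -0.2550659123535882 -0.0073969489911636255 z 0.04212529860669559 jaw vs line deg -0.5323543910185304 F [0.4 0.  1. ] w 0.05005953738509042
[[-0.001  1.    -0.029]
 [-0.002 -0.029 -1.   ]
 [-1.    -0.001  0.002]]
```

```bash
python3 -m pendant '0.05 0.016 0 -0.006 0 0; 0.104 0.016 0 -0.006 0 0; 0.104 0.016 0 -0.006 0 0; 0.104 0.016 0 -0.006 0 0'; python3 chk.py; python3 - <<'E'
from h import *
a,_=vision.camera("top"); b,_=vision.camera("side")
a=cv2.resize(a[150:330,240:500],None,fx=2.3,fy=2.3); b=cv2.resize(b[150:320,200:460],None,fx=2.3,fy=1.07*2.3)[:a.shape[0]]
m=cv2.resize(np.vstack([a,b[:, :a.shape[1]]]),None,fx=.7,fy=.7); cv2.imwrite("pics/m1.png",cv2.convertScaleAbs(m,alpha=1.5))
E
```

```text
time: 2.4
ee_pos: [0.5453, -0.4321, 0.0149]
eef_rot: [-0.503, -0.496, 0.504, -0.496]
ft_force: [0.2, 0.0, 0.0]
width: 0.05
t 2.4 plate xy -0.2529928728049771 -0.012765519912267263 z 0.014946569835479116 jaw vs line deg 0.20129100230839378 F [0.2 0.  0. ] w 0.05001626391783929
[[-0.001  1.    -0.016]
 [-0.001 -0.016 -1.   ]
 [-1.    -0.001  0.001]]
```

View pics/m1.png

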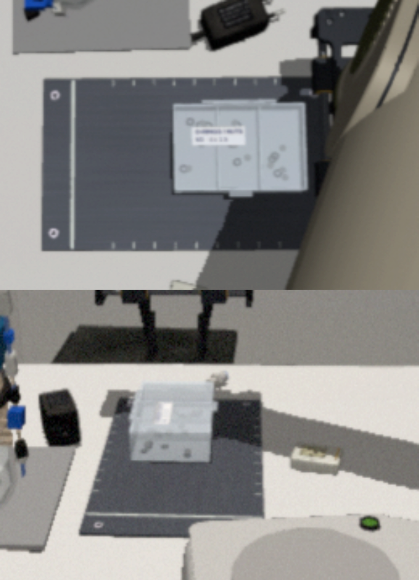

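Fingers stand behind the box at its -y end, clear of both bystanders. Pushing in stages.

```bash
python3 -m pendant '0 0 -0.03 0 0 0; 0 0 -0.06 0 0 0; 0 0 -0.09 0 0 0; 0 0 -0.12 0 0 0; 0 0 -0.15 0 0 0; 0 0 -0.18 0 0 0; 0 0 -0.21 0 0 0; 0 0 -0.24 0 0 0'; python3 -m pendant '0 0 -0.025 0 0 0; 0 0 -0.05 0 0 0; 0 0 -0.075 0 0 0; 0 0 -0.1 0 0 0; 0 0 -0.12 0 0 0; 0 0 -0.13 0 0 0; 0 0 -0.135 0 0 0; 0 0 -0.135 0 0 0'; python3 chk.py; python3 - <<'E'
from h import *
a,_=vision.camera("top"); cv2.imwrite("pics/t2.png",a); a=cv2.resize(a[185:315,255:455],None,fx=4,fy=4,interpolation=cv2.INTER_CUBIC); cv2.imwrite("pics/c2.png",cv2.convertScaleAbs(a,alpha=1.6))
E
```

```text
time: 3.3
ee_pos: [0.5464, -0.3716, 0.0151]
eef_rot: [-0.504, -0.496, 0.504, -0.496]
ft_force: [-0.5, 0.9, -0.7]
width: 0.0503
time: 4.1
ee_pos: [0.5469, -0.3385, 0.0151]
eef_rot: [-0.504, -0.496, 0.504, -0.496]
ft_force: [-0.2, -0.3, -0.0]
width: 0.0501
t 4.1 plate xy -0.1594311920228139 -0.012575177281419724 z 0.015062941059961837 jaw vs line deg 0.1996643503568027 F [-0.2 -0.3 -0. ] w 0.050089011219151325
[[-0.     1.    -0.016]
 [-0.002 -0.016 -1.   ]
 [-1.    -0.     0.002]]
```

View pics/c2.png

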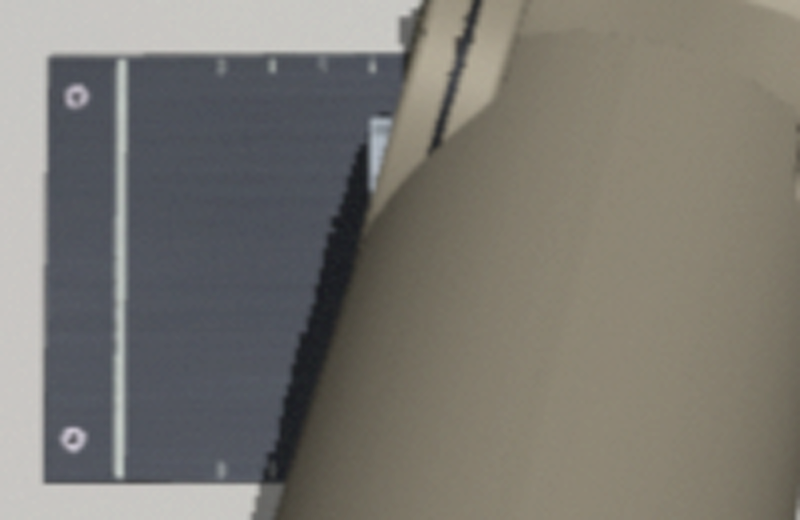

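The box's leading edge is still at column 370 although the TCP has advanced 93 mm with no force; checking from the side.

```bash
python3 - <<'E'
from h import *
b,_=vision.camera("side"); cv2.imwrite("pics/s2.png",b); b=cv2.resize(b[140:310,200:460],None,fx=3,fy=3,interpolation=cv2.INTER_CUBIC); cv2.imwrite("pics/cs2.png",cv2.convertScaleAbs(b,alpha=1.6))
s=r.read_state(); print(w2px("side",[s["ee_pos"],s["ee_pos"]+[.025,0,0],s["ee_pos"]-[.025,0,0]]), w2px("top",[s["ee_pos"]]),s["joint_positions"])
E
```

```text
[[306.03161709 227.07864454]
 [291.90850055 226.96729986]
 [320.18534883 227.19142702]] [[386.60439971 241.81615552]] [ 0.79648716  0.54678623 -0.41641587  1.5711275   0.24337585  1.07488575
  0.30136497]
```

View pics/cs2.png

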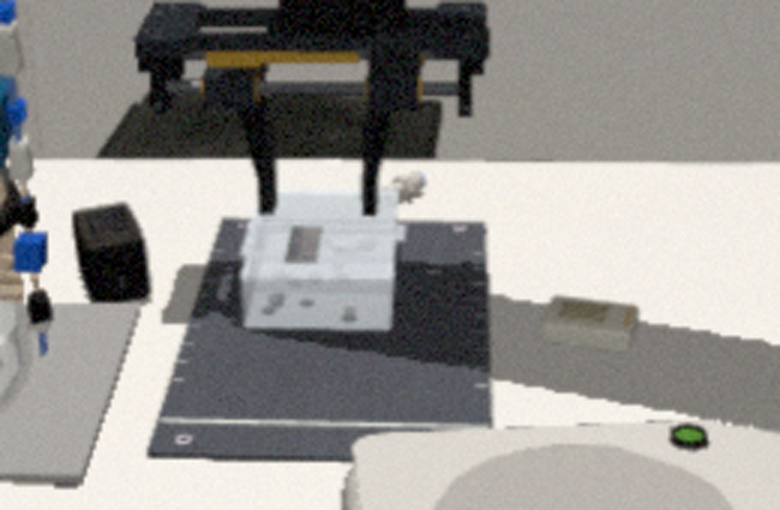

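```bash
python3 - <<'E'
from h import *
b,d=vision.camera("side"); K,k1,R,t,_=cal("side")
for (u,v) in [(u,v) for v in (195,200,204,208,210,213) for u in (287,288,289,322,323,324)]+[(300,222),(290,240),(310,215)]:
    z=d[v,u]; q=cv2.undistortPoints(np.array([[[u,v]]],float),K,np.array([k1,0,0,0,0.])).ravel()
    print((u,v),b[v,u],(R.T@(np.r_[q,1]*z-t)).round(3))
print(w2px("side",[[.545,-.432,.015]]))
E
```

```text
(287, 195) [23 20 20] [ 0.577 -0.328  0.08 ]
(288, 195) [22 19 15] [ 0.576 -0.329  0.08 ]
(289, 195) [13 14 14] [ 0.574 -0.329  0.08 ]
(322, 195) [15 13 15] [ 0.518 -0.326  0.081]
(323, 195) [ 6  2 10] [ 0.516 -0.329  0.08 ]
(324, 195) [2 1 9] [ 0.514 -0.325  0.082]
(287, 200) [0 0 2] [ 0.578 -0.328  0.071]
(288, 200) [16  5  5] [ 0.576 -0.326  0.072]
(289, 200) [ 7 12  0] [ 0.574 -0.327  0.072]
(322, 200) [ 6 10  9] [ 0.518 -0.329  0.071]
(323, 200) [17 22 15] [ 0.516 -0.33   0.071]
(324, 200) [14 17 21] [ 0.514 -0.327  0.072]
(287, 204) [5 3 6] [ 0.578 -0.328  0.064]
(288, 204) [14 19 17] [ 0.576 -0.331  0.062]
(289, 204) [16 18 16] [ 0.575 -0.33   0.063]
(322, 204) [16 15 18] [ 0.518 -0.329  0.064]
(323, 204) [13 10 13] [ 0.516 -0.328  0.064]
(324, 204) [19 24 15] [ 0.514 -0.326  0.065]
(287, 208) [22 23 20] [ 0.578 -0.325  0.058]
(288, 208) [0 0 0] [ 0.576 -0.324  0.058]
(289, 208) [8 9 6] [ 0.575 -0.328  0.057]
(322, 208) [25 24 23] [ 0.518 -0.331  0.055]
(323, 208) [4 0 5] [ 0.516 -0.329  0.056]
(324, 208) [15 18 20] [ 0.515 -0.329  0.056]
(287, 210) [32 30 28] [ 0.578 -0.33   0.052]
(288, 210) [38 34 30] [ 0.576 -0.327  0.053]
(289, 210) [28 25 22] [ 0.575 -0.33   0.052]
(322, 210) [4 7 0] [ 0.518 -0.327  0.053]
(323, 210) [0 0 0] [ 0.516 -0.327  0.053]
(324, 210) [31 31 28] [ 0.515 -0.327  0.053]
(287, 213) [124 122 118] [ 0.581 -0.352  0.036]
(288, 213) [123 118 116] [ 0.58  -0.355  0.035]
(289, 213) [123 120 118] [ 0.577 -0.352  0.036]
(322, 213) [128 126 122] [ 0.519 -0.355  0.035]
(323, 213) [125 123 119] [ 0.517 -0.352  0.037]
(324, 213) [127 125 121] [ 0.515 -0.354  0.036]
(300, 222) [79 81 81] [ 0.556 -0.317  0.035]
(290, 240) [87 86 86] [ 0.569 -0.274  0.022]
(310, 215) [130 126 125] [ 0.54  -0.343  0.037]
[[309.81736236 205.94520329]]
```

Depth shows the real fingertips at z≈0.050 while the reported TCP z is 0.015: they passed above the box. I need to know whether the gripper body is also higher than stated (pose bias) or the open tips are retracted.

```bash
python3 -m pendant '0 0 0.08 0 0 0; 0 0 0.16 0 0 0; 0 0 0.24 0 0 0; 0 0 0.32 0 0 0; 0 0 0.38 0 0 0; 0 0 0.38 0 0 0; 0 0 0.38 0 0 0' -1 10; python3 chk.py; python3 - <<'E'
from h import *
K,k1,R,t,_=cal("side")
def pc(d):
    v,u=np.mgrid[0:480,0:640]; q=cv2.undistortPoints(np.stack([u,v],-1).reshape(-1,1,2).astype(float),K,np.array([k1,0,0,0,0.])).reshape(-1,2)
    z=d.ravel(); return (np.c_[q,np.ones(len(q))]*z[:,None]-t)@R
b,d=vision.camera("side"); cv2.imwrite("pics/s3.png",b); P=pc(d); p=r.read_state()["ee_pos"]
m=(d.ravel()>0)&(abs(P[:,0]-p[0])<.11)&(abs(P[:,1]-p[1])<.03)&(P[:,2]>.015)&(P[:,2]<.25)
Q=P[m]
for z in np.arange(.015,.2,.01):
    s=Q[(Q[:,2]>=z)&(Q[:,2]<z+.01)]
    if len(s): print(z.round(3),len(s),s[:,0].min().round(3),s[:,0].max().round(3),"y",np.median(s[:,1]).round(3))
E
```

```text
time: 4.95
ee_pos: [0.5455, -0.4328, 0.0149]
eef_rot: [-0.504, -0.496, 0.504, -0.496]
ft_force: [0.5, 0.3, -0.2]
width: 0.0041
t 4.95 plate xy -0.25370661066689504 -0.01301691544763878 z 0.014942351702511389 jaw vs line deg 0.19756582676899392 F [ 0.5  0.3 -0.2] w 0.004073452550443436
[[-0.     1.    -0.016]
 [-0.001 -0.016 -1.   ]
 [-1.    -0.     0.001]]
0.025 1 0.541 0.541 y -0.402
0.045 24 0.534 0.555 y -0.423
0.055 58 0.534 0.555 y -0.423
0.065 54 0.534 0.555 y -0.422
0.075 61 0.532 0.558 y -0.423
0.085 72 0.53 0.559 y -0.423
0.095 91 0.528 0.561 y -0.423
0.105 81 0.526 0.565 y -0.422
0.115 15 0.524 0.624 y -0.419
0.125 120 0.467 0.624 y -0.457
0.135 180 0.467 0.624 y -0.41
0.145 290 0.479 0.625 y -0.409
0.155 851 0.451 0.639 y -0.411
0.165 224 0.495 0.562 y -0.408
0.175 212 0.495 0.562 y -0.408
0.185 234 0.494 0.562 y -0.41
0.195 230 0.494 0.562 y -0.41
```

The shut tips are at the same z≈0.050 and the body starts at 0.12, which is 70 mm above the tips. So the whole tool is about 35 mm higher than the reported z; x and y agree. I'll go by the camera: reopen to 50 mm, lower 32 mm, and verify before pushing.

```bash
python3 -m pendant '0.03 0 0 0 0 0; 0.06 0 0 0 0 0; 0.09 0 0 0 0 0; 0.11 0 0 0 0 0; 0.12 0 0 0 0 0; 0.128 0 0 0 0 0; 0.128 0 0 0 0 0' 0.15 20; python3 chk.py; python3 - <<'E'
from h import *
b,d=vision.camera("side"); b=cv2.resize(b[140:310,200:460],None,fx=3,fy=3,interpolation=cv2.INTER_CUBIC); cv2.imwrite("pics/cs4.png",cv2.convertScaleAbs(b,alpha=1.6))
p=r.read_state()["ee_pos"]
for z in (.018,.05,.085): print(z,w2px("side",[[p[0]-.032,p[1]+.0095,z],[p[0]-.1,p[1]+.03,z]]).round(0).tolist())
E
```

```text
time: 5.7
ee_pos: [0.5453, -0.4335, -0.017]
eef_rot: [-0.504, -0.496, 0.504, -0.496]
ft_force: [-0.2, -0.2, -0.8]
width: 0.0469
t 5.7 plate xy -0.25438187627124054 -0.0128650215785657 z -0.017010149538672352 jaw vs line deg 0.20184794919991397 F [-0.2 -0.2 -0.8] w 0.04691957148731958
[[-0.001  1.    -0.016]
 [-0.001 -0.016 -1.   ]
 [-1.    -0.001  0.001]]
0.018 [[326.0, 206.0], [362.0, 211.0]]
0.05 [[326.0, 191.0], [363.0, 195.0]]
0.085 [[326.0, 173.0], [363.0, 177.0]]
```

View pics/cs4.png

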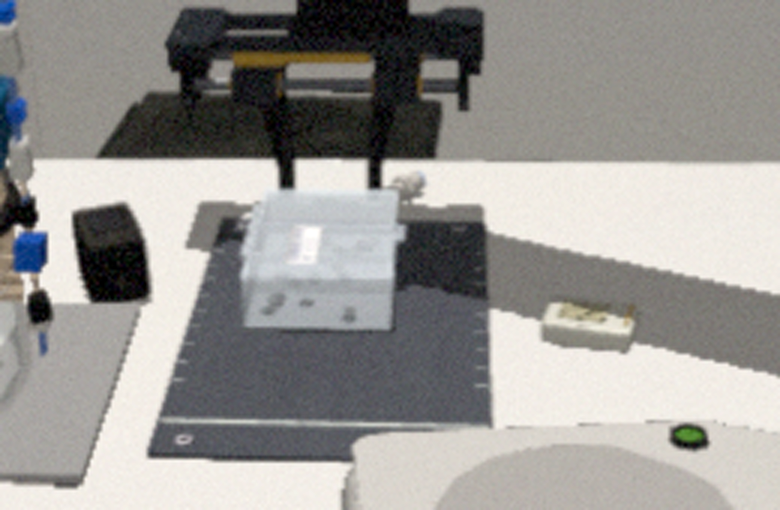

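The fingertips now vanish behind the box (crop row ~190), and the body is at z≈0.085, clear of everything. Push in stages.

```bash
python3 -m pendant '0 0 -0.025 0 0 0; 0 0 -0.05 0 0 0; 0 0 -0.075 0 0 0; 0 0 -0.1 0 0 0; 0 0 -0.125 0 0 0; 0 0 -0.15 0 0 0; 0 0 -0.175 0 0 0; 0 0 -0.2 0 0 0'; python3 -m pendant '0 0 -0.025 0 0 0; 0 0 -0.05 0 0 0; 0 0 -0.075 0 0 0; 0 0 -0.1 0 0 0; 0 0 -0.12 0 0 0; 0 0 -0.14 0 0 0; 0 0 -0.15 0 0 0; 0 0 -0.15 0 0 0'; python3 chk.py; python3 - <<'E'
from h import *
b,d=vision.camera("side"); a,_=vision.camera("top")
b=cv2.resize(b[200:300,240:390],None,fx=4,fy=4,interpolation=cv2.INTER_CUBIC); a=cv2.resize(a[185:315,255:405],None,fx=4,fy=4,interpolation=cv2.INTER_CUBIC)
m=np.vstack([a,b]); cv2.imwrite("pics/c5.png",cv2.convertScaleAbs(m,alpha=1.6)[:, :][:800]) ; cv2.imwrite("pics/c5b.png",cv2.convertScaleAbs(b,alpha=1.6)); cv2.imwrite("pics/c5a.png",cv2.convertScaleAbs(a,alpha=1.6))
E
```

```text
time: 6.55
ee_pos: [0.5462, -0.3833, -0.0167]
eef_rot: [-0.503, -0.496, 0.505, -0.496]
ft_force: [-0.4, -2.9, -0.1]
width: 0.0498
time: 7.35
ee_pos: [0.5468, -0.3454, -0.017]
eef_rot: [-0.503, -0.496, 0.504, -0.496]
ft_force: [0.3, 0.3, 0.9]
width: 0.0503
t 7.35 plate xy -0.16626063908981625 -0.012643823238978884 z -0.017001430353965057 jaw vs line deg 0.22919392906222413 F [0.3 0.3 0.9] w 0.05032691322655386
[[-0.001  1.    -0.016]
 [-0.001 -0.016 -1.   ]
 [-1.    -0.001  0.001]]
```

View pics/c5a.png

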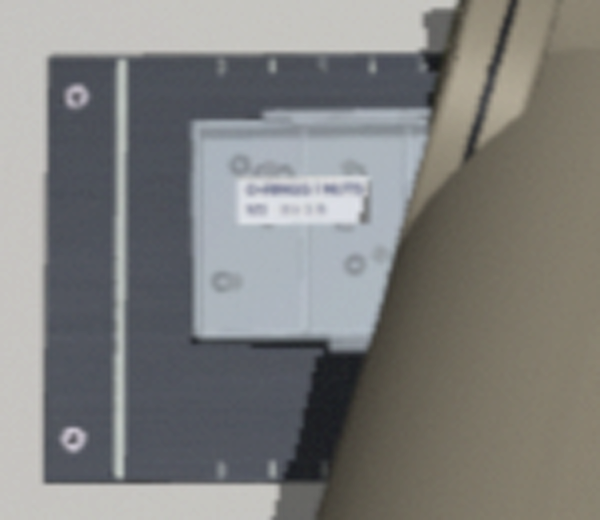

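Box follows; its leading top edge is at crop (190,122)–(194,337).

```bash
cat > edge.py <<'E'
from h import *
import sys
v=list(map(float,sys.argv[1:])); L=[(255+(v[i]-1.5)/4,185+(v[i+1]-1.5)/4) for i in range(0,len(v),2)]
o,ex,ey=frame(); q=[[(p[:2]-o)@ex,(p[:2]-o)@ey] for p in px2w("top",L,0.037)]; q=np.array(q); print(q.round(4),"skew deg",np.degrees(np.arctan2(q[0,0]-q[1,0],abs(q[0,1]-q[1,1]))))
E
python3 edge.py 190 122 194 337
```

```text
[[-0.0296 -0.0516]
 [-0.0314  0.0309]] skew deg 1.2197975824685685
```

```bash
python3 -m pendant '0 0 -0.016 0 0 0; 0 0 -0.032 0 0 0; 0 0 -0.048 0 0 0; 0 0 -0.064 0 0 0; 0 0 -0.08 0 0 0; 0 0 -0.092 0 0 0; 0 0 -0.1 0 0 0; 0 0 -0.104 0 0 0';  python3 -m pendant '0 0 0 0 0 0; 0 0 0 0 0 0'; python3 chk.py; python3 - <<'E'
from h import *
a,_=vision.camera("top"); b,d=vision.camera("side"); cv2.imwrite("pics/s6.png",b)
a=cv2.resize(a[185:315,255:405],None,fx=4,fy=4,interpolation=cv2.INTER_CUBIC); cv2.imwrite("pics/c6a.png",cv2.convertScaleAbs(a,alpha=1.6))
E
```

```text
time: 8.25
ee_pos: [0.5472, -0.3198, -0.0169]
eef_rot: [-0.503, -0.496, 0.504, -0.496]
ft_force: [-0.4, -0.2, -0.6]
width: 0.0502
time: 8.45
ee_pos: [0.5473, -0.3199, -0.0169]
eef_rot: [-0.504, -0.496, 0.504, -0.496]
ft_force: [0.3, 0.4, 0.3]
width: 0.0501
t 8.45 plate xy -0.14081822045112935 -0.012600088815150524 z -0.016929073247077583 jaw vs line deg 0.20408154772926176 F [0.3 0.4 0.3] w 0.05009768112811018
[[-0.     1.    -0.016]
 [-0.001 -0.016 -1.   ]
 [-1.    -0.     0.001]]
```

View pics/c6a.png

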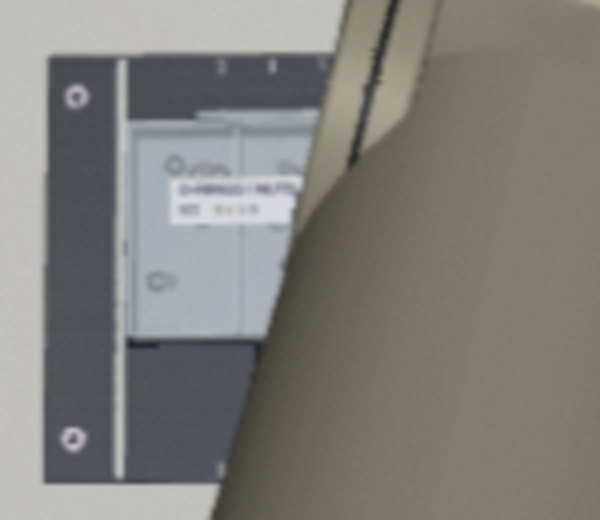

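```bash
python3 edge.py 127 122 129 337; python3 - <<'E'
from h import *
# sub-pixel edges in raw top image along rows
a=cv2.imread("pics/c6a.png",0).astype(float)
for y in (150,200,240,300,325): print(y,a[y,108:144:2].astype(int))
b=cv2.imread("pics/s6.png"); b=cv2.resize(b[225:300,240:380],None,fx=5,fy=5,interpolation=cv2.INTER_CUBIC); cv2.imwrite("pics/c6b.png",cv2.convertScaleAbs(b,alpha=1.6))
E
```

```text
[[-0.0055 -0.0518]
 [-0.0068  0.0308]] skew deg 0.9176233691558454
150 [ 77  80  84 103 130 160 182 192 187 178 172 163 155 152 156 163 168 172]
200 [ 78  81  85 105 131 160 178 186 178 169 169 166 157 153 155 162 168 173]
240 [ 79  85  96 118 145 167 176 172 159 152 160 163 157 154 157 163 170 173]
300 [ 80  86  93 115 139 163 175 176 165 157 161 160 150 147 153 163 170 174]
325 [ 79  83  90 109 135 161 176 177 163 153 158 160 152 147 153 162 169 174]
```

View pics/c6b.png

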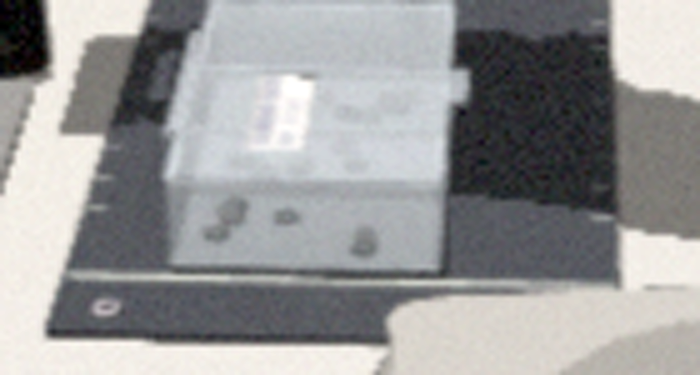

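```bash
python3 - <<'E'
from h import *
f=lambda L:[(240+(a-2)/5,225+(b-2)/5) for a,b in L]
P=px2w("side",f([(70,274.5),(620,288),(170,268),(440,272)]),0.004)[:,:2]; print(P)
l=(P[1]-P[0])/np.linalg.norm(P[1]-P[0]); n=np.array([-l[1],l[0]]); print([(p-P[0])@n for p in P], np.degrees(np.arctan2((P[3]-P[2])@n,(P[3]-P[2])@l)))
g=cv2.imread("pics/s6.png",0).astype(int)
for u in (262,268,275,285,295,305,315,322,327,335,345,355): print(u,g[272:288,u])
E
```

```text
[[ 0.61711355 -0.17856758]
 [ 0.45126621 -0.17453491]
 [ 0.5872079  -0.18306586]
 [ 0.50525943 -0.18258916]]
[np.float64(0.0), np.float64(-3.2654852808974445e-19), np.float64(0.005223908872177805), np.float64(0.006739384442712056)] 1.059615063265477
262 [ 57  54  58  52  59  60  62  86 114  73  58  55  70  90  93 105]
268 [ 55  56  57  58  55  61  58  83 117  75  58  54  57  54  53  55]
275 [ 91  91  94 101 102 104  63  60 128  77  57  54  55  61  56  56]
285 [ 83 102 107 110 106 105  66  62 122  89  57  53  56  56  53  56]
295 [110 108 108 106 104 105  82  57 109  94  65  56  58  52  55  55]
305 [107 108 109 108 108 105  84  51  61  95  69  59  61  58  57  60]
315 [ 96  92  90  95 105 103  99  54  57 111  73  57  61  57  58  57]
322 [109 108 106 106 108 107 103  65  61 126  82  58  66 110 130 133]
327 [ 95  94  95  89  89  86  86  58  58 123  82  64 101 127 134 134]
335 [ 59  54  55  55  58  54  57  57  65 110  83  73 125 131 132 133]
345 [ 57  53  58  56  57  57  53  55  64 102 100  98 127 133 134 132]
355 [ 59  52  53  57  58  54  55  57  61  91 112 131 133 135 132 132]
```

Top and side agree: leading edge 5–7 mm short, skewed about 1° with its -x (robot-side) corner lagging. Final small push with a 1° tool turn to square it.

```bash
python3 -m pendant '0 0 0 0.006 0 0; 0 0 -0.004 0.0116 0 0; 0 0 -0.008 0.0116 0 0; 0 0 -0.012 0.0116 0 0; 0 0 -0.016 0.0116 0 0; 0 0 -0.02 0.0116 0 0; 0 0 -0.02 0.0116 0 0; 0 0 -0.02 0.0116 0 0'; python3 chk.py; cat > gap.py <<'E'
from h import *
import sys
n=sys.argv[1]; ims=[vision.camera("side")[0] for _ in range(3)]; b=np.mean(ims,0).astype(np.uint8); cv2.imwrite(f"pics/s{n}.png",b); a,_=vision.camera("top"); cv2.imwrite(f"pics/t{n}.png",a)
g=b.mean(2).astype(int)
for u in (262,268,277,285,295,305,315,322,327,335,345): print(u,g[274:286,u])
a=cv2.resize(a[185:315,255:405],None,fx=4,fy=4,interpolation=cv2.INTER_CUBIC); a=cv2.convertScaleAbs(a,alpha=1.6)
b=cv2.resize(b[225:300,240:380],None,fx=5,fy=5,interpolation=cv2.INTER_CUBIC)[150:350]; b=cv2.convertScaleAbs(b,alpha=1.6)
m=np.zeros((600,700,3),np.uint8); m[:400,:600]=a[:400]; m[400:]=b[:200]; cv2.imwrite(f"pics/m{n}.png",m)
E
python3 gap.py 7
```

```text
time: 9.35
ee_pos: [0.5473, -0.3148, -0.017]
eef_rot: [-0.508, -0.491, 0.509, -0.492]
ft_force: [-0.5, -0.5, -0.3]
width: 0.0501
t 9.35 plate xy -0.13569340671091457 -0.012542512018718161 z -0.017003379579026125 jaw vs line deg -0.7847330422569488 F [-0.5 -0.5 -0.3] w 0.05006807237980807
[[-0.     0.999 -0.033]
 [-0.001 -0.033 -0.999]
 [-1.    -0.     0.001]]
262 [ 58  57  59  56  60  86 111  71  58  57  72  93]
268 [ 56  57  56  58  59  86 116  71  56  55  55  55]
277 [108 108 106 106 106  89  75  60  57  55  59  55]
285 [108 106 106 107 105  99  76  45  54  54  58  58]
295 [108 108 108 107 106 103  80  58  56  55  56  56]
305 [108 108 108 106 106 105  85  68  57  57  58  58]
315 [107 107 108 106 107 103  96  75  59  56  56  58]
322 [108 109 106 105 108 106  99  77  43  53  64 112]
327 [ 54  56  52  50  49  51  58  99  67  63  99 128]
335 [ 54  55  56  57  57  57  67 107  86  74 124 133]
345 [ 56  57  57  56  57  55  66 104 100  98 127 131]
```

View pics/m7.png

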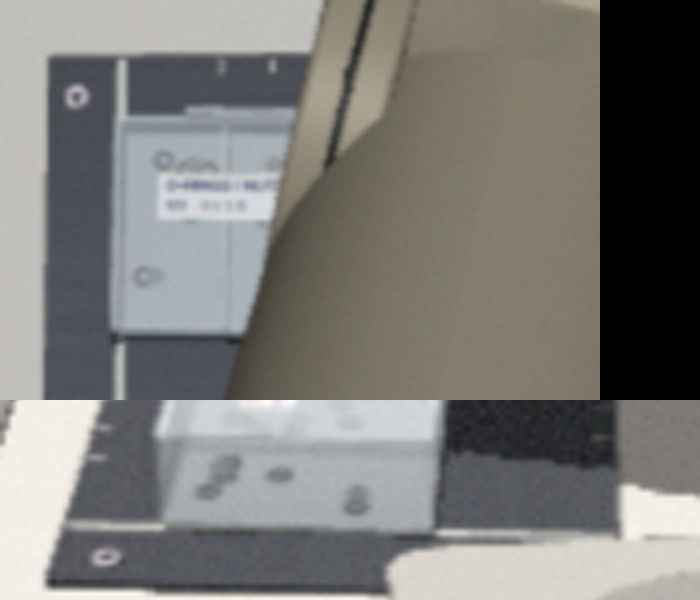

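```bash
python3 edge.py 117 118 111 333; python3 - <<'E'
from h import *
f=lambda g,lo,hi,th:None
g6=cv2.imread("pics/s6.png").mean(2); g=cv2.imread("pics/s7.png").mean(2); 
# line centroid in s6 below box (line unobstructed there), box bottom edge (half-level crossing) in s7
us=np.arange(274,327); L=[];E=[]
for u in us:
    w=np.clip(g6[279:284,u]-70,0,None) if u>300 else np.clip(g6[279:283,u]-70,0,None); L.append((w*np.arange(279,279+len(w))).sum()/w.sum())
    c=g[274:286,u]; top=np.median(c[:4]); th=(top+57)/2; i=np.where(c>=th)[0][-1]; i=min(i,10); E.append(274+i+(c[i]-th)/(c[i]-c[i+1]+1e-6))
L=np.polyval(np.polyfit(us,L,1),us);E=np.polyval(np.polyfit(us,E,1),us)
o,ex,ey=frame()
for name,z in(("line",L),("edge",E)):
    P=px2w("side",np.c_[us,z],.004)[:,:2]; print(name,[((p-o)@ex).round(4) for p in P[[0,26,-1]]],[((p-o)@ey).round(3) for p in P[[0,-1]]])
E
```

```text
[[-0.0016 -0.0533]
 [ 0.0001  0.0292]] skew deg -1.1508712134139092
line [np.float64(0.0019), np.float64(0.0022), np.float64(0.0025)] [np.float64(-0.049), np.float64(0.03)]
edge [np.float64(-0.0015), np.float64(0.0019), np.float64(0.0054)] [np.float64(-0.049), np.float64(0.03)]
```

Top: edge at -1.6…+0.1 mm, skew -1.1° (side profile agrees to about 0.3°). One tiny squaring nudge: +0.8° back, 1.2 mm ahead; then back off.

```bash
python3 -m pendant '0 0 -0.001 -0.0025 0 0; 0 0 -0.002 -0.005 0 0; 0 0 -0.003 -0.0075 0 0; 0 0 -0.005 -0.0095 0 0; 0 0 -0.005 -0.0095 0 0; 0 0 -0.005 -0.0095 0 0; 0 0 -0.005 -0.0095 0 0'; python3 chk.py; python3 -m pendant '0 0 0.01 0 0 0; 0 0 0.04 0 0 0; 0 0 0.1 0 0 0; 0 0 0.16 0 0 0; 0 0 0.22 0 0 0; 0 0 0.28 0 0 0; 0 0 0.34 0 0 0; 0 0 0.4 0 0 0'; python3 -m pendant '-0.15 0 0 0 0 0; -0.3 0 0 0 0 0; -0.45 0 0.1 0 0 0; -0.6 0 0.2 0 0 0; -0.6 0 0.35 0 0 0; -0.6 0 0.5 0 0 0; -0.6 0 0.7 0 0 0; -0.6 0 0.7 0 0 0'; python3 gap.py 8; python3 - <<'E'
import cv2
a=cv2.imread("pics/t8.png"); c=cv2.resize(a[195:295,265:415],None,fx=5,fy=5,interpolation=cv2.INTER_CUBIC); cv2.imwrite("pics/f8.png",cv2.convertScaleAbs(c,alpha=1.6))
E
```

```text
time: 10.25
ee_pos: [0.5474, -0.3137, -0.017]
eef_rot: [-0.504, -0.495, 0.505, -0.495]
ft_force: [0.5, -1.4, -1.2]
width: 0.0502
t 10.25 plate xy -0.1346484234105495 -0.012561984092100261 z -0.016976711565620577 jaw vs line deg 0.02578466604712207 F [ 0.5 -1.4 -1.2] w 0.05017398503668419
[[-0.     1.    -0.019]
 [-0.001 -0.019 -1.   ]
 [-1.    -0.     0.001]]
time: 11.05
ee_pos: [0.5452, -0.4152, -0.0169]
eef_rot: [-0.504, -0.495, 0.505, -0.495]
ft_force: [-0.3, 0.0, -0.6]
width: 0.0502
time: 11.85
ee_pos: [0.5375, -0.5961, 0.1299]
eef_rot: [-0.505, -0.494, 0.508, -0.493]
ft_force: [-0.1, 0.7, -0.7]
width: 0.05
262 [ 54  56  52  57  58  79 108  67  53  52  68  87]
268 [ 54  54  53  52  57  79 112  68  56  50  54  54]
277 [104 102 101 101 102 101  77  40  52  52  52  56]
285 [101 102 104 102 102 101  80  46  49  52  51  53]
295 [104 103 102 101 101  99  92  58  35  50  52  53]
305 [104 104 101 103 101 101  99  69  37  52  53  57]
315 [101 100 102 101 101 102 102  74  41  51  54  55]
322 [103 104 103 102 104 101 100  78  45  53  63 106]
327 [ 78  74  69  66  58  55  58  93  63  62  96 123]
335 [ 53  53  54  54  55  56  64 105  78  71 120 125]
345 [ 53  53  54  50  54  51  60  99  96  93 122 125]
```

View pics/f8.png

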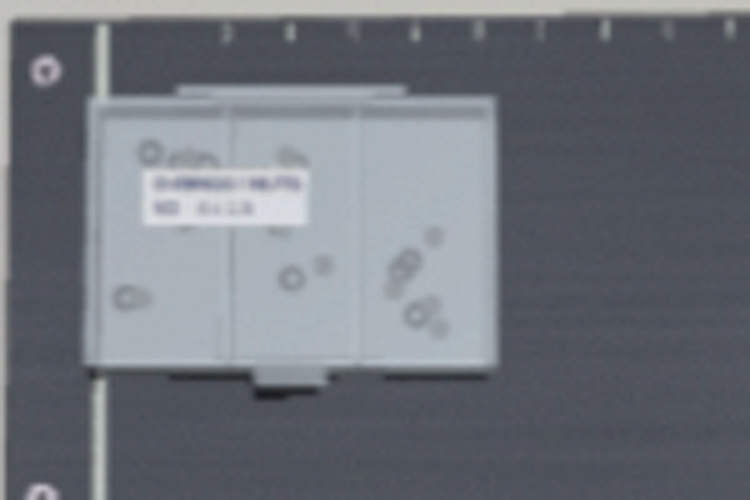

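```bash
python3 - <<'E'
from h import *
o,ex,ey=frame(); f=lambda L:[(265+(a-2)/5,195+(b-2)/5) for a,b in L]
B=px2w("top",f([(88,98),(85,366),(497,97),(497,366)]),0.037)[:,:2]; q=np.array([[(p-o)@ex,(p-o)@ey] for p in B]); print(q.round(4)); print("len",q[:2,0].mean()-q[2:,0].mean()); s=q[0]+q[1]-q[2]-q[3]; print("yaw",np.degrees(np.arctan2(s[1],s[0])),"centre->edge",q[:,0].mean()+.0625)
a=cv2.imread("pics/top0.png").astype(int);b=cv2.imread("pics/t8.png").astype(int); d=abs(a-b).max(2)
print("diff sensor",d[320:365,335:375].max(),"adapter",d[140:185,355:418].max())
g6=cv2.imread("pics/s6.png").mean(2)
g=cv2.imread("pics/s8.png").mean(2); P=[]
for u in (280,285,290,295,300,305,310,315,320):
    c=g[274:286,u]; i=np.where(c>75)[0][-1]; e=274+i+(c[i]-75)/(c[i]-c[i+1]); w=np.clip(g6[279:283,u]-62,0,None); w[0]*= (u<300); l=(w*np.arange(279,283)).sum()/w.sum()
    p=px2w("side",[(u,e),(u,l)],.004)[:,:2]; P.append(((p[0]-p[1])@ex*1000).round(1))
print("edge minus line mm (side)",P)
print(r.read_state()["time"])
E
```

```text
[[ 0.001  -0.0532]
 [ 0.0012  0.0291]
 [-0.1242 -0.0526]
 [-0.1232  0.0297]]
len 0.12482152879339808
yaw -0.2798430624790878 centre->edge 0.0011876557512851826
diff sensor 8 adapter 8
edge minus line mm (side) [np.float64(-0.2), np.float64(-0.4), np.float64(-0.0), np.float64(0.1), np.float64(-0.7), np.float64(-1.1), np.float64(-1.3), np.float64(-0.6), np.float64(-0.2)]
12.05
```

Both views put the edge on the line within about 1 mm and square within 0.3°, and the bystanders haven't moved. Handing in.

```bash
python3 -c "
from bench import close_job; print(close_job())"
```

```text
the job is handed in; nothing more can be done
None
```

The box now stands at the line, and I handed the job in at about 12 s. I pushed it roughly 99 mm along the plate with both fingertips set 50 mm apart. A 1° turn of the tool and a small nudge back squared it, and then I withdrew the arm clear.

**Final checks**
- **Leading edge:** the top view puts it about 1.1 mm past the line's middle, and the side view about 0.5 mm short. The two differ by about 1.6 mm, within the 2 mm calibration accuracy. Both put it on the line or within about 1 mm of it.
- **Squareness:** the top view shows the box square to the line within about 0.3°.
- **On the plate:** it lies wholly on the plate, with its sides at -53 and +29 mm (limits ±85 mm).
- **Bystanders:** the sensor module and power adapter look unchanged between the first and last top pictures.
- **Force:** the readings I took after each move never exceeded about 3 N.

**What went wrong on the way**
- **Missed first push:** the reported tool height was about 35 mm lower than the camera depth showed, so the fingers passed over the box without touching it. I lowered the tool by camera height and pushed again.
- **Skew while pushing:** the box sat about 1° off one way, then 1° off the other, before the last nudge squared it.

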